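# Swing the blue die tray into line

## Task

Swing the die tray with the blue end flat round its pivot pin until it lies along the yellow line painted on the bench from its own pin, its blue end towards the line's cross-bar. Leave the tray with the red end and the bottle where they are.

Things in the scene. Friction and masses are not known exactly. Their poses are not given: they have to be found in the camera images.
- blue_end (a point): The tray to swing: grey tray 200 x 70 x 14 mm, flat on the bench, two black dies fixed on it (tops at 30 mm), blue pad on its free end. A hole 30 mm from its other end sits on a fixed pin: it only swings flat and stays where left. Point: pad centre on the centreline, 7 mm up, 140 mm from the pin axis, 30 mm from the free end. x runs from pin to free end, z up. 0.35 to 0.6 kg.
- blue_line: The blue tray's yellow line: flat paint on the bench, 14 mm wide, from near the pin out to 240 mm from its axis, ended by a 40 mm cross-bar. Fixed. Origin: on the bench, on the axis of the blue tray's pin (12 mm thick, 1 mm play in the hole, brass cap 22 mm across, 32 mm high). x runs along the line away from the pin, z up.
- red_end (a point): The tray to leave alone, on its own pin with its own yellow line: grey tray 200 x 70 x 14 mm, flat on the bench, two black dies fixed on it (tops at 30 mm), red pad on its free end. A hole 30 mm from its other end sits on a fixed pin: it only swings flat and stays where left. Point and axes as for the blue one.
- bottle: Yellow bottle with a black cap standing loose on the bench, 52 mm across, 150 mm tall, to be left alone. Origin: centre of its underside.
Things that resemble listed ones, but are neither listed nor needed, are in the scene too. What is shaped like the part that bears blue_end but green or pink is not meant.

How it is judged:
By the outcome, as a careful person would: the job done as asked, in the order asked, and still so for the second after the job is handed in, with the robot touching nothing.
It also fails if it takes over 37 s, if anything falls off the work surface, if the arm or the gripper's body presses on something with over 40 N, if the wrist force passes 120 N, or if a joint passes its speed limit or range.

## Robot

A 7-joint arm with a two-finger parallel gripper is mounted at the origin on the work surface. World frame = base frame: x ahead of the robot, y to its left, z up, the work surface at z = 0. Lengths are in m, angles in rad, forces in N, time in s.
With the tool pointing down it reaches from about 0.425 to 0.825 m from the base axis. Payload 3.6 kg.
Tool frame: the origin (TCP) lies midway between the tips of the shut fingers; the grasp point (between the pads) lies 19 mm behind it (robot.hold_point_z is the distance from the TCP to the grasp point, in m); y points along the fingers, x is the direction in which the jaws open and shut, and the axes are right-handed (so a half turn about y gives the same grasp; the last joint's range is limited). The gripper opens to 93 mm and grips with 3 to 60 N. Pads are 15 mm wide; open, the fingers measure 128 mm over their backs; the gripper's body (75 mm by 188 mm) begins 65 mm behind the grasp point.
Start: joints at [1.296, 0.615, -0.013, 1.423, 0.008, 1.103, -0.04], TCP at [0.16, -0.63, 0.219] pointing down, gripper open.
Joint ranges: [-3.12, 3.12], [-0.3, 2.06], [-1.34, 1.32], [0.26, 2.42], [-1.36, 4.5], [0.01, 1.98], [-2.84, 2.84]. Speed limits (rad/s): [2.79, 2.79, 3.14, 3.14, 3.14, 3.14, 3.14].

## Interface

Orientations are given as a 3x3 rotation matrix whose columns are the frame's x, y, z axes.
In Python, from cell import robot gives the robot as it stands. The module is installed in compiled form; this text tells all that it offers.
- The arm moves only by the tool drive_tool, never from a script. Its arguments are lists of equal length, an entry for each row: "gripper": the closure, from -1 (fully open) to 1 (shut); "xyz": the shift along the world's x, y, z in m, a list of three; "turn": the turn, a rotation vector about the world's x, y, z in rad, a list of three. In form: {"gripper": [gripper, ...], "xyz": [[x, y, z], ...], "turn": [[wx, wy, wz], ...]}. A call has 1 to 12 rows; each row shifts and turns the pose as measured when the row begins; what a row does not reach is not made up. A row lasts 1/8 s, in which the tool goes at most 62.5 mm and 10.7 degrees, less where a joint would pass 70% of its speed; a pose out of reach is approached as far as the arm can. A call is refused whole if a number of a shift passes 0.0625 or a number of a turn 0.188, either way. A call with a gripper value outside its range is refused whole. The fingers move at their own pace and stop on an object; the grip force is fixed at half the most. Time passes only in rows, so rows that do not move let the fingers close. It gives the time, the measured TCP pose, the force and the opening at its end, in the units of the state.
- robot.get_state(): the state, without advancing time (a new reading comes with each control period).
- robot.capture(name): name is "scene" or "top"; returns the picture (400x640x3 uint8, red, green, blue); there is no depth.
- robot.camera_params(name): a dict with "fx", "fy", "cx", "cy" (pixels), "dist" ([k1, k2, p1, p2, k3] as OpenCV has them; the pictures are not rectified), "T" (4x4, takes a point from camera to world coordinates). Camera axes: x right, y down, z forward; pixel columns grow to the right and rows downward; lengths in m; the calibration is good to about 2 mm. A picture is of the moment at which its call begins. camera_params takes no time and is no camera call.
- robot.finish_job(): hands the job in, once; it reports no verdict.
Trained networks look in the newest picture that a camera, given by its name, has taken for a name from the list of things; names that differ only in an ending like _2 or _b are one class to them, and where a whole thing is asked for, a point or a joint stands for the part that bears it (a point fixed in the world has none). Each returns a list of dicts, best first, with "confidence" (0 to 1); they miss things now and then, are a little off and sometimes report something else, mostly with a low value. They report only what shows in the picture. A call takes as long as a camera call. They do not tell look-alikes from the thing itself.
- robot.silhouettes(thing, camera): "region" (400x640 bool, what is visible of it) and "position" ([column, row] in pixels, amid what is visible of it).
The state is a dict: "time_s": time; "qpos": joint angles; "qvel": joint speeds; "effort": joint torques, N m; "position": TCP position; "eef_rot": TCP orientation; "force": force on the tool from outside, world axes, zero at the start; "wrist_torque": the same for the moment, N m; "grip_width": finger opening in m.
Only numpy, scipy, OpenCV 4.12 (cv2) and the standard library are available. Lean on these libraries where they do the work, as an engineer would, in place of code of your own. Each camera call takes 0.05 s, during which the arm holds its last target. There are 200 camera calls.

## Working session

There is one attempt and no reset: what is moved stays moved. The work goes in short steps, Python scripts to look and compute and a tool call to move; the robot and the scene stay as the last step left them, time stands still between calls to the robot, and variables do not carry over. Pictures are saved under pics/ and viewed, about 8 in all and at most 12, crops included, and the job is handed in when it is done.

Besides the shell and the picture viewer there is one more tool, called after "Call:" by a JSON object that holds its "op" and its "data", one argument or row to a line. drive_tool: Moves the arm, as the interface text tells. Its arguments: {"type":"object","properties":{"gripper":{"type":"array"},"xyz":{"type":"array"},"turn":{"type":"array"}},"required":["gripper","xyz","turn"]}

```bash
mkdir -p pics; cat > h.py <<'E'
import numpy as np, cv2
from cell import robot
def w(cam,px,z=0.0):
    p=robot.camera_params(cam);K=np.array([[p['fx'],0,p['cx']],[0,p['fy'],p['cy']],[0,0,1]])
    u=cv2.undistortPoints(np.array(px,float).reshape(-1,1,2),K,np.array(p['dist'])).reshape(-1,2)
    T=np.array(p['T']);d=np.c_[u,np.ones(len(u))]@T[:3,:3].T;o=T[:3,3]
    return (o+d*((z-o[2])/d[:,2])[:,None])
def pix(cam,X):
    p=robot.camera_params(cam);K=np.array([[p['fx'],0,p['cx']],[0,p['fy'],p['cy']],[0,0,1]])
    T=np.linalg.inv(np.array(p['T']));r,_=cv2.Rodrigues(T[:3,:3])
    return cv2.projectPoints(np.array(X,float).reshape(-1,3),r,T[:3,3],K,np.array(p['dist']))[0].reshape(-1,2)
def save(im,n): cv2.imwrite('pics/'+n,im[:,:,::-1])
E
python3 - <<'E'
from h import *
for c in('top','scene'):
    save(robot.capture(c),c+'1.png'); print(c,np.round(robot.camera_params(c)['T'],3).tolist())
s=robot.get_state();print(s['time_s'],s['position'],np.round(s['eef_rot'],3).tolist(),s['grip_width'])
E
```

```text
top [[0.095, -0.974, 0.208, 0.273], [-0.995, -0.092, 0.022, 0.113], [-0.002, -0.209, -0.978, 1.103], [0.0, 0.0, 0.0, 1.0]]
scene [[-0.738, 0.429, -0.521, 0.991], [0.675, 0.476, -0.564, 0.652], [0.007, -0.768, -0.641, 0.646], [0.0, 0.0, 0.0, 1.0]]
0.1 [ 0.1598597  -0.6292955   0.21760012] [[0.246, -0.001, 0.969], [-0.969, 0.002, 0.246], [-0.002, -1.0, -0.0]] 0.09284443728047902
```

View pics/top1.png

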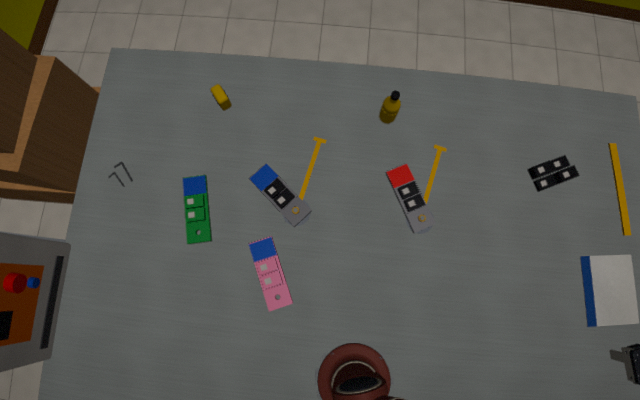

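View pics/scene1.png

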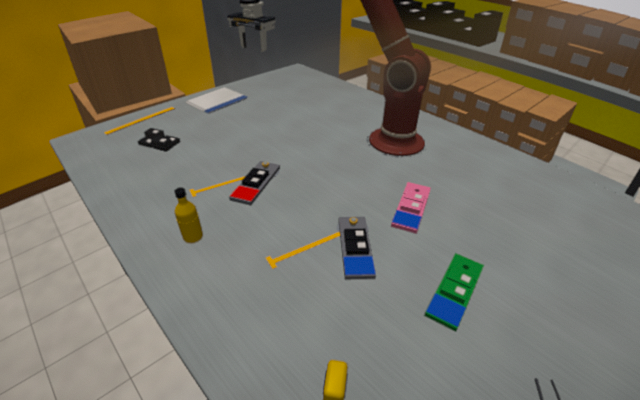

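The top view shows three blue-padded trays: grey with a blue pad at (280,195), green at (197,210) and pink at (270,273). I choose the grey one, whose pin is at about (296,210) and whose line runs to the cross-bar at (319,140). Next is a close crop and measurement.

```bash
python3 - <<'E'
from h import *
im=robot.capture('top'); save(cv2.resize(im[120:240,230:350],(720,600)[:1]*2 if 0 else (600,600),interpolation=cv2.INTER_CUBIC),'c1.png')
hsv=cv2.cvtColor(im,cv2.COLOR_RGB2HSV)
def pts(lo,hi,x0,x1,y0,y1):
    m=cv2.inRange(hsv,lo,hi)>0; q=np.zeros_like(m); q[y0:y1,x0:x1]=m[y0:y1,x0:x1]; r,c=np.nonzero(q); return np.c_[c,r]
Y=w('top',pts((15,150,100),(32,255,255),285,340,130,203),0.)
B=w('top',pts((105,130,50),(125,255,255),240,295,155,200),0.014)
cap=w('top',[[296,210.5]],.032)[0]
print('Y',len(Y),'B',len(B),B.mean(0),'cap',cap, 'red cap',w('top',[[422,218]],.032),'bottle',w('top',[[388,118]],0))
vx,vy,x,y=cv2.fitLine(Y[:,:2].astype(np.float32),cv2.DIST_HUBER,0,.001,.001).ravel()
d=np.array([vx,vy]);d*=np.sign(d[0]);n=np.array([-d[1],d[0]])
t=(Y[:,:2]-[x,y])@d
far=np.array([x,y])+d*t.max()
print('line ang',np.degrees(np.arctan2(d[1],d[0])),'far',far,'pin from line(-.24)',far-.24*d)
v=B.mean(0)[:2]-cap[:2];print('tray ang',np.degrees(np.arctan2(v[1],v[0])),np.linalg.norm(v),'cap off line',(cap[:2]-[x,y])@n)
E
```

```text
Y 326 B 406 [0.54342969 0.313673   0.014     ] cap [0.44962786 0.20506267 0.032     ] red cap [[ 0.46173964 -0.15655079  0.032     ]] bottle [[ 0.7733793  -0.04637724  0.        ]]
line ang -11.639162 far [0.68770579 0.15886114] pin from line(-.24) [0.45264077 0.20728053]
tray ang 49.18431287205472 0.14350953585142942 cap off line -0.0027800994738373446
```

View pics/c1.png

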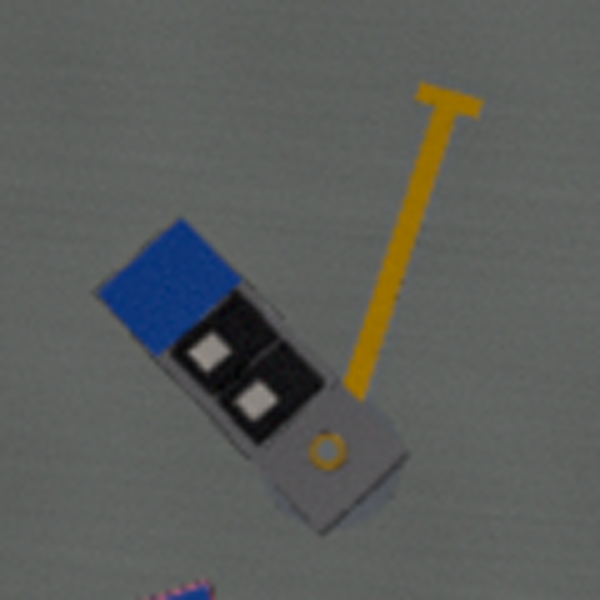

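The crop confirms it: grey tray, blue pad, dies, and the line starting at its own pin (pin at about (0.450,0.206), line at -11.6°, tray at 49.2°). The plan is to straddle the pad, sweep it along the arc, then close on the line to centre it.

Call:
{"op": "drive_tool", "data": {
  "gripper": [-1,-1,-1,-1,-1,-1,-1,-1,-1,-1,-1,-1],
  "xyz": [
    [0.0425,0.029,0],
    [0.0425,0.029,0],
    [0.0425,0.029,0],
    [0.0425,0.029,0],
    [0.0425,0.029,0],
    [0.0425,0.029,0],
    [0.0425,0.029,0],
    [0.0425,0.029,0],
    [0.015,0.05,0],
    [0.015,0.05,0],
    [0.015,0.05,0],
    [0.015,0.05,0]
  ],
  "turn": [
    [0,0,0],
    [0,0,0],
    [0,0,0],
    [0,0,0],
    [0,0,0],
    [0,0,0],
    [0,0,0],
    [0,0,0],
    [0,0,0.04],
    [0,0,0.04],
    [0,0,0.04],
    [0,0,0.04]
  ]
}}

```text
time_s: 1.65
position: [0.5644, -0.1858, 0.2122]
eef_rot: [[0.39, -0.009, 0.921], [-0.921, 0.003, 0.39], [-0.006, -1.0, -0.007]]
force: [-1.2, 0.6, 0.4]
grip_width: 0.093
```

Call:
{"op": "drive_tool", "data": {
  "gripper": [-1,-1,-1,-1,-1,-1,-1,-1,-1,-1,-1,-1],
  "xyz": [
    [0.009,0.044,0],
    [0.009,0.044,0],
    [0.009,0.044,0],
    [0.009,0.044,0],
    [0.0,0.044,0],
    [-0.008,0.044,0],
    [-0.009,0.044,0],
    [-0.009,0.044,0],
    [-0.009,0.044,0],
    [-0.01,0.044,0],
    [-0.01,0.044,0],
    [0,0.02,0]
  ],
  "turn": [
    [0,0,0.04],
    [0,0,0.04],
    [0,0,0.04],
    [0,0,0.04],
    [0,0,0.04],
    [0,0,0.04],
    [0,0,0.04],
    [0,0,0.04],
    [0,0,0.04],
    [0,0,0.04],
    [0,0,0.04],
    [0,0,0.02]
  ]
}}

```text
time_s: 3.15
position: [0.5413, 0.3377, 0.208]
eef_rot: [[0.772, -0.016, 0.636], [-0.636, -0.003, 0.772], [-0.01, -1.0, -0.013]]
force: [0.4, -0.1, 0.2]
grip_width: 0.0932
```

Call:
{"op": "drive_tool", "data": {
  "gripper": [-1,-1,-1,-1,-1,-1],
  "xyz": [
    [0,-0.012,-0.02],
    [0,-0.013,-0.04],
    [0,0,-0.04],
    [0,0,-0.035],
    [0,0,0],
    [0,0,0]
  ],
  "turn": [
    [0.003,-0.016,-0.022],
    [0,0,0],
    [0,0,0],
    [0,0,0],
    [0,0,0],
    [0,0,0]
  ]
}}

```text
time_s: 3.9
position: [0.5472, 0.3066, 0.0703]
eef_rot: [[0.753, 0.007, 0.658], [-0.658, -0.005, 0.753], [0.008, -1.0, 0.001]]
force: [0.2, -0.1, 0.2]
grip_width: 0.093
```

```bash
python3 - <<'E'
from h import *
s=robot.get_state();print(s['time_s'],s['position'],np.round(s['eef_rot'],3).tolist(),np.round(s['qpos'],2))
im=robot.capture('scene');x,y=347,250
save(cv2.resize(im[y-100:y+50,x-100:x+100],(800,600),interpolation=cv2.INTER_CUBIC),'s2.png')
hsv=cv2.cvtColor(im,cv2.COLOR_RGB2HSV)
print('pad pix (scene) for blue pad pred',pix('scene',[[.5415,.313,.014],[.45,.206,.032],[.6875,.159,0]]))
E
```

```text
3.9 [0.54719051 0.30659977 0.07032088] [[0.753, 0.007, 0.658], [-0.658, -0.005, 0.753], [0.008, -1.0, 0.001]] [-0.44  0.75 -0.19  1.65  0.2   0.76 -1.44]
pad pix (scene) for blue pad pred [[359.53406658 264.43324628]
 [353.38214233 217.96869999]
 [268.53722116 263.08714697]]
```

View pics/s2.png

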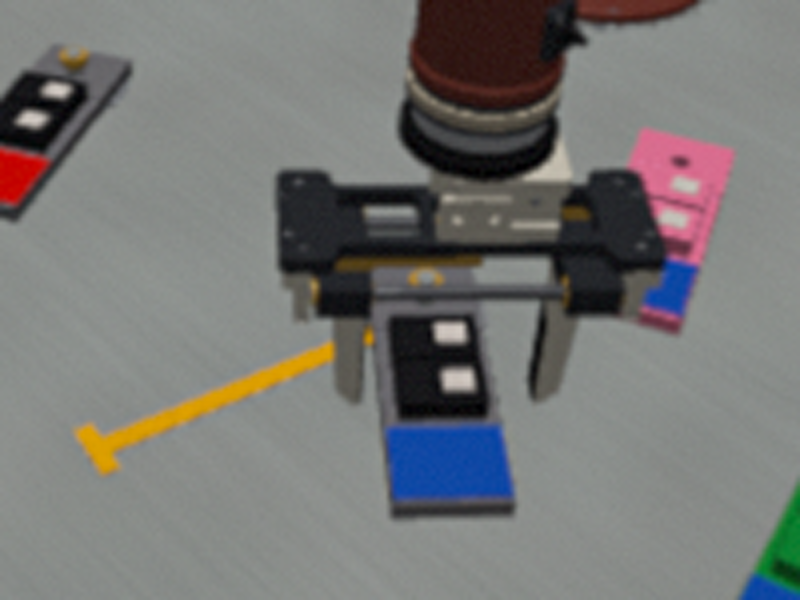

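The crop shows the jaws straddling the grey tray, with the pad at about scene pixel (359.5,266), matching my prediction of (359.5,264). I correct by about 8 mm, then descend.

Call:
{"op": "drive_tool", "data": {
  "gripper": [-1,-1,-1,-1,-1],
  "xyz": [
    [-0.006,0.0065,0],
    [0,0,0],
    [0,0,-0.02],
    [0,0,-0.01],
    [0,0,0]
  ],
  "turn": [
    [0,0,0],
    [0,0,0],
    [0,0,0],
    [0,0,0],
    [0,0,0]
  ]
}}

```text
time_s: 4.58
position: [0.5431, 0.3161, 0.045]
eef_rot: [[0.754, 0.015, 0.657], [-0.657, 0.001, 0.754], [0.011, -1.0, 0.01]]
force: [0.5, -0.3, 0.5]
grip_width: 0.0933
```

Call:
{"op": "drive_tool", "data": {
  "gripper": [-1,-1,-1,-1],
  "xyz": [
    [-0.001,-0.002,-0.018],
    [0,0,-0.012],
    [0,0,-0.005],
    [0,0,0]
  ],
  "turn": [
    [0,0.01,0],
    [0,0,0],
    [0,0,0],
    [0,0,0]
  ]
}}

```text
time_s: 5.08
position: [0.5425, 0.3139, 0.008]
eef_rot: [[0.753, 0.005, 0.657], [-0.657, 0.001, 0.753], [0.003, -1.0, 0.004]]
force: [-0.8, -1.0, 0.2]
grip_width: 0.0931
```

Call:
{"op": "drive_tool", "data": {
  "gripper": [-1,-1,-1,-1,-1,-1,-1],
  "xyz": [
    [0.0089,-0.0084,0],
    [0.0081,-0.0091,0],
    [0.0073,-0.0098,0],
    [0.0064,-0.0104,0],
    [0.0055,-0.0109,0],
    [0.0045,-0.0113,0],
    [0,0,0]
  ],
  "turn": [
    [0,0,-0.0873],
    [0,0,-0.0873],
    [0,0,-0.0873],
    [0,0,-0.0873],
    [0,0,-0.0873],
    [0,0,-0.0873],
    [0,0,0]
  ]
}}

```text
time_s: 5.95
position: [0.5811, 0.259, 0.0088]
eef_rot: [[0.314, 0.004, 0.95], [-0.95, 0.007, 0.314], [-0.005, -1.0, 0.006]]
force: [-0.6, 0.4, -0.8]
grip_width: 0.093
```

Call:
{"op": "drive_tool", "data": {
  "gripper": [-1,-1,-1,-1,-1,-1,-1,-1],
  "xyz": [
    [0.0045,-0.013,0],
    [0.0032,-0.0134,0],
    [0.0018,-0.0137,0],
    [0.0005,-0.0138,0],
    [-0.001,-0.0138,0],
    [-0.0024,-0.0136,0],
    [0,0,0],
    [0,0,0]
  ],
  "turn": [
    [0,0,-0.087],
    [0,0,-0.087],
    [0,0,-0.087],
    [0,0,-0.087],
    [0,0,-0.087],
    [0,0,-0.087],
    [0,0,0],
    [0,0,0]
  ]
}}

```text
time_s: 6.95
position: [0.5876, 0.1905, 0.011]
eef_rot: [[-0.193, 0.015, 0.981], [-0.981, 0.019, -0.193], [-0.022, -1.0, 0.011]]
force: [0.4, 0.1, -0.8]
grip_width: 0.0932
```

Call:
{"op": "drive_tool", "data": {
  "gripper": [-1,-1,-1,-1],
  "xyz": [
    [0,-0.012,-0.003],
    [0,0,0],
    [0,0,0],
    [0,0,0]
  ],
  "turn": [
    [-0.014,0.011,-0.008],
    [0,0,0],
    [0,0,0],
    [0,0,0]
  ]
}}

```text
time_s: 7.45
position: [0.588, 0.1806, 0.0083]
eef_rot: [[-0.197, 0.005, 0.98], [-0.98, 0.007, -0.197], [-0.008, -1.0, 0.003]]
force: [-0.8, 1.7, 1.0]
grip_width: 0.0929
```

```bash
python3 - <<'E'
from h import *
s=robot.get_state();print(s['time_s'],s['position'],np.round(s['eef_rot'],3).tolist(),np.round(s['qpos'],2))
im=robot.capture('top')
save(cv2.resize(im[120:240,230:350],(600,600),interpolation=cv2.INTER_CUBIC),'c3.png')
E
```

```text
7.45 [0.58799169 0.18062724 0.00826407] [[-0.197, 0.005, 0.98], [-0.98, 0.007, -0.197], [-0.008, -1.0, 0.003]] [-0.37  0.82  0.07  1.72 -0.1   0.6  -2.01]
```

View pics/c3.png

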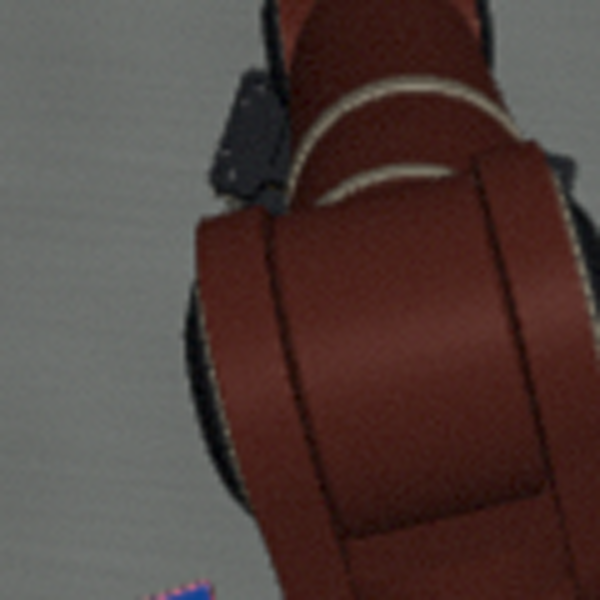

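The arm hides the tray in the top view. The TCP is on the line by the numbers, so I close to centre the tray.

Call:
{"op": "drive_tool", "data": {
  "gripper": [0.3,0.5,0.5,0.5,0.5,0.5],
  "xyz": [
    [0,-0.001,0],
    [0,0,0],
    [0,0,0],
    [0,0,0],
    [0,0,0],
    [0,0,0]
  ],
  "turn": [
    [0,0,0],
    [0,0,0],
    [0,0,0],
    [0,0,0],
    [0,0,0],
    [0,0,0]
  ]
}}

```text
time_s: 8.25
position: [0.59, 0.181, 0.0085]
eef_rot: [[-0.197, 0.009, 0.98], [-0.98, 0.009, -0.197], [-0.011, -1.0, 0.007]]
force: [0.7, 1.3, -0.3]
grip_width: 0.0696
```

```bash
python3 - <<'E'
from h import *
im=robot.capture('scene');x,y=320,240
save(cv2.resize(im[y-75:y+75,x-100:x+100],(800,600),interpolation=cv2.INTER_CUBIC),'s3.png')
E
```

```text
(no output)
```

View pics/s3.png

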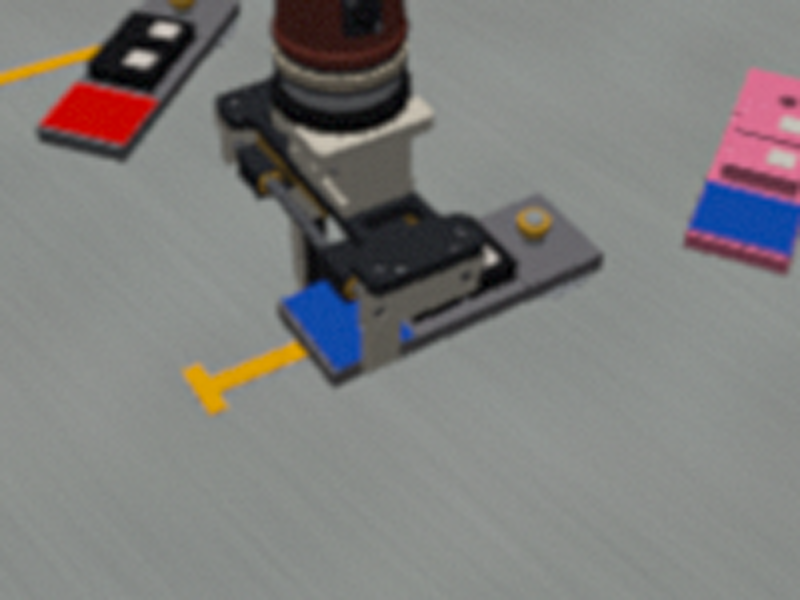

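The tray is held at a width of 69.6 mm, and the line leaves the middle of its end face (crop about (305,350)). I release, lift and back off for a clear view.

Call:
{"op": "drive_tool", "data": {
  "gripper": [-1,-1,-1,-1,-1,-1,-1,-1,-1,-1,-1,-1],
  "xyz": [
    [0,0,0],
    [0,0,0],
    [0,0,0],
    [0,0,0],
    [0,0,0.02],
    [0,0,0.03],
    [0,0,0.05],
    [0,0,0.05],
    [0,0,0.05],
    [0,-0.03,0.02],
    [0,-0.05,0],
    [0,-0.06,0]
  ],
  "turn": [
    [0,0,0],
    [0,0,0],
    [0,0,0],
    [0,0,0],
    [0,0,0],
    [0,0,0],
    [0,0,0],
    [0,0,0],
    [0,0,0],
    [0,0,0],
    [0,0,0],
    [0,0,0]
  ]
}}

```text
time_s: 9.8
position: [0.584, 0.041, 0.2344]
eef_rot: [[-0.184, 0.001, 0.983], [-0.983, 0.007, -0.184], [-0.007, -1.0, -0.0]]
force: [0.1, 0.2, 0.7]
grip_width: 0.0931
```

Call:
{"op": "drive_tool", "data": {
  "gripper": [-1,-1,-1,-1,-1,-1,-1,-1],
  "xyz": [
    [0,-0.06,0],
    [0,-0.06,0],
    [0,-0.06,0],
    [0,-0.06,0],
    [-0.02,-0.06,0],
    [-0.02,-0.06,0],
    [0,0,0],
    [0,0,0]
  ],
  "turn": [
    [0,0,0],
    [0,0,0],
    [0,0,0],
    [0,0,0],
    [0,0,0],
    [0,0,0],
    [0,0,0],
    [0,0,0]
  ]
}}

```text
time_s: 10.8
position: [0.5388, -0.3319, 0.2341]
eef_rot: [[-0.193, -0.001, 0.981], [-0.981, 0.004, -0.193], [-0.004, -1.0, -0.002]]
force: [0.3, 0.8, 0.3]
grip_width: 0.0931
```

```bash
cat > m.py <<'E'
from h import *
im=robot.capture('top'); save(cv2.resize(im[120:240,230:350],(600,600),interpolation=cv2.INTER_CUBIC),'c4.png')
hsv=cv2.cvtColor(im,cv2.COLOR_RGB2HSV)
m=cv2.inRange(hsv,(105,130,50),(125,255,255)); m[:130]=0;m[225:]=0;m[:,:280]=0;m[:,345:]=0
r,c=np.nonzero(m);B=w('top',np.c_[c,r],.014)[:,:2]
m=cv2.inRange(hsv,(15,150,100),(32,255,255)); 
q=m*0;q[130:162,290:340]=m[130:162,290:340];r,c=np.nonzero(q);Y=w('top',np.c_[c,r],0)[:,:2]
d=np.array([.9794,-.2017]);n=np.array([.2017,.9794])
P0=np.array([.6877,.1589])
print(len(B),'pad',B.mean(0),'perp off line mm',1e3*(B.mean(0)-P0)@n,'bar centre',Y.mean(0),1e3*(Y.mean(0)-P0)@n)
a=cv2.minAreaRect((B*1000).astype(np.float32));print(a, 'expected pad at', np.array([.451,.206])+.14*d)
E
python3 m.py
```

```text
399 pad [0.58899975 0.18216139] perp off line mm 2.8743625662987666 bar centre [0.66072866 0.16460384] 0.14622429825412947
((589.0379638671875, 182.21763610839844), (67.98521423339844, 54.37769317626953), 78.97151184082031) expected pad at [0.588116 0.177762]
```

View pics/c4.png

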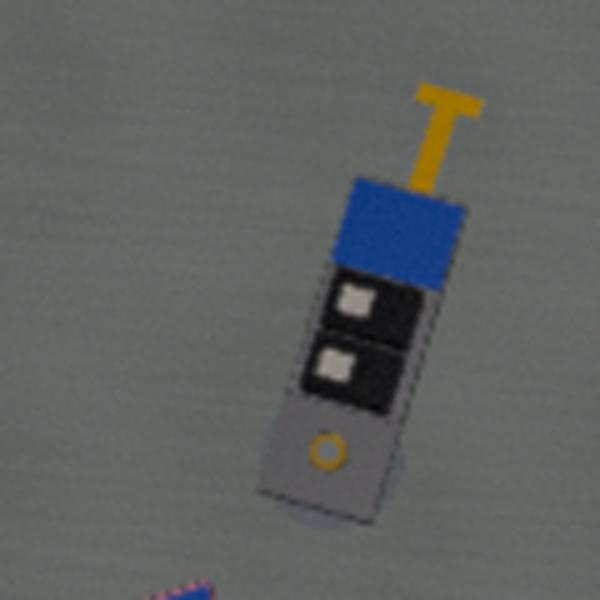

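The tray lies nearly on the line, with the pad about 3 mm to the +y side (about 1°) by the top camera. I cross-check with the scene camera.

```bash
python3 - <<'E'
from h import *
im=robot.capture('scene');hsv=cv2.cvtColor(im,cv2.COLOR_RGB2HSV)
def g(lo,hi,x0,x1,y0,y1,z):
    m=cv2.inRange(hsv,lo,hi);q=m*0;q[y0:y1,x0:x1]=m[y0:y1,x0:x1];r,c=np.nonzero(q);return w('scene',np.c_[c,r],z)[:,:2]
B=g((105,130,50),(125,255,255),280,345,215,270,.014)
Y=g((15,150,100),(32,255,255),260,300,240,275,0)
C=g((12,110,60),(32,255,255),340,365,205,228,.032)
d=np.array([.9794,-.2017]);n=np.array([.2017,.9794])
for k,P in dict(pad=B,line=Y,cap=C).items():
    print(k,len(P),P.mean(0),'perp mm',1e3*(P.mean(0)-[.6877,.1589])@n)
s=(Y-[.6877,.1589])@d;print(s.min(),s.max())
k=(s<s.max()-.018)&(s>s.min()+.004);print('stroke',((Y[k]-[.6877,.1589])@n).mean()*1e3,k.sum(), cv2.fitLine(Y[k].astype(np.float32),2,0,.01,.01).ravel())
a=cv2.minAreaRect((B*1000).astype(np.float32));print(a)
E
```

```text
pad 454 [0.58922761 0.18275888] perp mm 3.5055096054303503
line 161 [0.65865524 0.16391613] perp mm -0.9455294081099053
cap 33 [0.46053816 0.21359934] perp mm 7.7539945224032945
-0.07293745812520336 -0.0011886207683199728
stroke -0.8690593183761086 84 [ 0.97802347 -0.2084949   0.6446731   0.16687372]
((588.8346557617188, 182.0809326171875), (68.87666320800781, 54.28055191040039), 79.1980972290039)
```

Both cameras agree: about 3–4 mm to +y. There is plenty of time, so I go back and re-centre about 3.5 mm towards -y.

Call:
{"op": "drive_tool", "data": {
  "gripper": [-1,-1,-1,-1,-1,-1,-1,-1,-1,-1,-1,-1],
  "xyz": [
    [0.01,0.055,0],
    [0.01,0.055,0],
    [0.01,0.055,0],
    [0.01,0.055,0],
    [0.005,0.055,0],
    [0.005,0.055,0],
    [0,0.055,0],
    [0,0.05,0],
    [0,0.03,0],
    [0,0.02,0],
    [0,0,0],
    [0,0,0]
  ],
  "turn": [
    [0,0,0],
    [0,0,0],
    [0,0,0],
    [0,0,0],
    [0,0,0],
    [0,0,0],
    [0,0,0],
    [0,0,0],
    [0,0,0],
    [0,0,0],
    [0,0,0],
    [0,0,0]
  ]
}}

```text
time_s: 12.4
position: [0.5851, 0.1887, 0.2355]
eef_rot: [[-0.161, -0.0, 0.987], [-0.987, 0.008, -0.161], [-0.008, -1.0, -0.001]]
force: [0.6, -0.3, -0.2]
grip_width: 0.0929
```

Call:
{"op": "drive_tool", "data": {
  "gripper": [-1,-1,-1,-1,-1,-1,-1],
  "xyz": [
    [0.004,-0.011,0],
    [0,0,-0.05],
    [0,0,-0.05],
    [0,0,-0.05],
    [0,0,-0.02],
    [0,0,0],
    [0,0,0]
  ],
  "turn": [
    [-0.006,0,-0.05],
    [0,0,0],
    [0,0,0],
    [0,0,0],
    [0,0,0],
    [0,0,0],
    [0,0,0]
  ]
}}

```text
time_s: 13.28
position: [0.596, 0.158, 0.0646]
eef_rot: [[-0.244, 0.011, 0.97], [-0.97, -0.008, -0.244], [0.005, -1.0, 0.013]]
force: [-0.4, 0.5, 0.3]
grip_width: 0.093
```

Call:
{"op": "drive_tool", "data": {
  "gripper": [-1,-1,-1],
  "xyz": [
    [-0.006,0.018,0],
    [0,0,0],
    [0,0,0]
  ],
  "turn": [
    [0.004,0.006,0.03],
    [0,0,0],
    [0,0,0]
  ]
}}

```text
time_s: 13.65
position: [0.5917, 0.1778, 0.068]
eef_rot: [[-0.213, 0.011, 0.977], [-0.977, -0.002, -0.213], [-0.001, -1.0, 0.011]]
force: [0.3, -0.3, 0.4]
grip_width: 0.0932
```

Call:
{"op": "drive_tool", "data": {
  "gripper": [-1,-1,-1,-1],
  "xyz": [
    [-0.002,0,-0.02],
    [0,0,-0.02],
    [0,0,0],
    [0,0,0]
  ],
  "turn": [
    [0,0.006,0],
    [0,0,0],
    [0,0,0],
    [0,0,0]
  ]
}}

```text
time_s: 14.15
position: [0.5888, 0.1774, 0.025]
eef_rot: [[-0.213, 0.003, 0.977], [-0.977, -0.002, -0.213], [0.002, -1.0, 0.003]]
force: [0.6, 0.1, 0.5]
grip_width: 0.0929
```

Call:
{"op": "drive_tool", "data": {
  "gripper": [-1,-1,-1,0.3,0.5,0.5,0.5,0.5],
  "xyz": [
    [0,0,-0.01],
    [0,0,-0.006],
    [0,0,0],
    [0,0,0],
    [0,0,0],
    [0,0,0],
    [0,0,0],
    [0,0,0]
  ],
  "turn": [
    [0,0,0],
    [0,0,0],
    [0,0,0],
    [0,0,0],
    [0,0,0],
    [0,0,0],
    [0,0,0],
    [0,0,0]
  ]
}}

```text
time_s: 15.15
position: [0.5902, 0.1782, 0.0091]
eef_rot: [[-0.214, 0.007, 0.977], [-0.977, -0.001, -0.213], [-0.001, -1.0, 0.007]]
force: [-0.4, -0.1, -1.0]
grip_width: 0.0693
```

Call:
{"op": "drive_tool", "data": {
  "gripper": [0.5,0.5,-1,-1,-1,-1,-1,-1,-1,-1,-1,-1],
  "xyz": [
    [0,-0.0015,0],
    [0,0,0],
    [0,0,0],
    [0,0,0],
    [0,0,0],
    [0,0,0.02],
    [0,0,0.03],
    [0,0,0.05],
    [0,0,0.05],
    [0,0,0.05],
    [0,-0.05,0],
    [0,-0.06,0]
  ],
  "turn": [
    [0,0,0],
    [0,0,0],
    [0,0,0],
    [0,0,0],
    [0,0,0],
    [0,0,0],
    [0,0,0],
    [0,0,0],
    [0,0,0],
    [0,0,0],
    [0,0,0],
    [0,0,0]
  ]
}}

```text
time_s: 16.65
position: [0.5876, 0.0691, 0.2155]
eef_rot: [[-0.201, 0.005, 0.98], [-0.98, -0.0, -0.201], [-0.001, -1.0, 0.005]]
force: [1.3, -1.2, 0.3]
grip_width: 0.0929
```

Call:
{"op": "drive_tool", "data": {
  "gripper": [-1,-1,-1,-1,-1,-1,-1,-1],
  "xyz": [
    [0,-0.06,0],
    [0,-0.06,0],
    [0,-0.06,0],
    [0,-0.06,0],
    [-0.02,-0.06,0],
    [-0.02,-0.06,0],
    [0,0,0],
    [0,0,0]
  ],
  "turn": [
    [0,0,0],
    [0,0,0],
    [0,0,0],
    [0,0,0],
    [0,0,0],
    [0,0,0],
    [0,0,0],
    [0,0,0]
  ]
}}

```text
time_s: 17.65
position: [0.5431, -0.3043, 0.2165]
eef_rot: [[-0.21, 0.005, 0.978], [-0.978, -0.005, -0.21], [0.004, -1.0, 0.006]]
force: [-0.5, -1.1, -0.7]
grip_width: 0.0933
```

```bash
python3 m.py; python3 - <<'E'
from h import *
im=robot.capture('scene');hsv=cv2.cvtColor(im,cv2.COLOR_RGB2HSV);save(im,'s5.png')
m=cv2.inRange(hsv,(105,130,50),(125,255,255));q=m*0;q[215:270,280:345]=m[215:270,280:345];r,c=np.nonzero(q);B=w('scene',np.c_[c,r],.014)[:,:2]
print(len(B),B.mean(0),'perp',1e3*(B.mean(0)-[.6877,.1589])@[.2017,.9794],cv2.minAreaRect((B*1000).astype(np.float32)))
E
```

```text
396 pad [0.58840508 0.17908182] perp off line mm -0.2617133471030419 bar centre [0.66089261 0.16441426] -0.006386514170808456
((588.5607299804688, 178.75396728515625), (67.4323959350586, 54.23796081542969), 78.18280792236328) expected pad at [0.588116 0.177762]
455 [0.58894356 0.17972652] perp 0.4783222464804583 ((588.3448486328125, 179.18133544921875), (69.02354431152344, 54.1162109375), 78.042236328125)
```

View pics/s5.png

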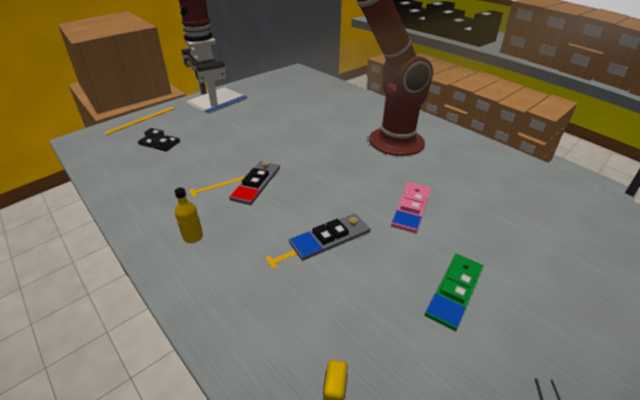

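View pics/c4.png

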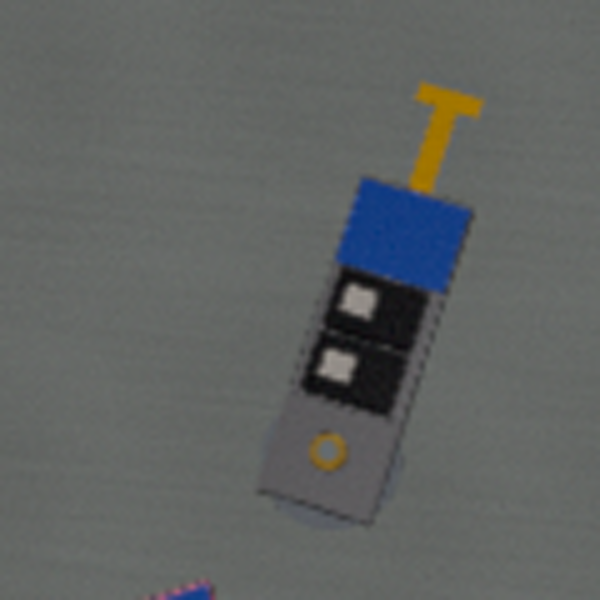

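The tray now lies on the line with its blue end towards the cross-bar: the end middle is at crop (417,193) and the line at (421,192). The scene view shows the red tray and bottle at the pixels where they started, and the gripper well away from everything.

```bash
python3 -c "
from cell import robot
print(robot.finish_job())"
```

```text
the job is handed in; nothing more can be done
None
```

I swung the blue-ended grey tray about 61° round its pin onto its yellow line, with the blue end towards the cross-bar, and handed the job in at about 18 s of the 37 s allowed.

- **How:** I straddled the tray with open jaws, swept it along the arc, then closed on the line to centre it. The first check showed the pad about 3–4 mm (about 1°) off, so I gripped it again, nudged it and released.
- **Last checks:** The pad centre was 0.3 mm from the line by the top camera. The scene camera put it about 1.4 mm from the line as that camera sees it. The tray's angle was about -11.9° against -11.6° (top) and about -12.0° (scene) for the line. The two cameras differ by about 1 mm, within their 2 mm calibration.
- **Less certain:** My estimates of the pin's position from its brass cap were several millimetres off the line: about 3 mm to one side by the top camera and 8 mm to the other by the scene camera. I relied on the line and the pad instead.
- **Left alone:** By eye, the red tray and the bottle were where they started. The gripper was clear of everything.

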